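# Roll the drawing tube onto its parking mat

## Task

Roll the cardboard drawing tube across the desk by pushing on its top with a fingertip, and stop it lying along the middle of the dark rubber mat, so that mat shows all around it and it stays there. Push only on the upper half of the tube; it must roll over, not slide, and never be lifted off the desk. Leave everything else on the desk where it is.

Things in the scene. Friction and masses are not known exactly. Their poses are not given: they have to be found in the camera images.
- tube: Closed cardboard drawing tube lying on its side: rigid cylinder, diameter 90 mm, length 200 mm, 0.3 to 0.55 kg. Origin at its centre, 45 mm above the desk; own x axis along the cylinder, y and z turn as it rolls. Rolls with slight resistance (moving at 0.05 m/s it coasts about 10 mm), stays put when left. A fingertip pressed lightly on top drags the top along; the axis moves half as far.
- tube_end_near (a point): centre of the tube's end face at its own -x end (towards the robot), on the axis, 45 mm above the desk
- tube_end_far (a point): centre of the tube's end face at its own +x end (away from the robot), on the axis, 45 mm above the desk
- mat: Dark rubber parking mat fixed flat on the desk: 280 mm along its x axis, 140 mm along its y axis, under 1 mm thick, no step to climb. Origin at its centre, on the desk. The tube starts beside it, off the +y or the -y long edge, within about 0.05 rad of parallel to the mat's x axis, with its axis 130 to 185 mm from the mat's long centre line.
- tape: Roll of paper tape lying flat, 76 mm across, 24 mm high; loose, leave it alone. Origin at the centre of its underside.
- stamp: Wooden-handled rubber stamp standing upright, 40 mm across, 72 mm high; loose, leave it alone. Origin at the centre of its underside.
- mug: White mug, 80 mm across, 90 mm high, handle on one side; loose, leave it alone. Origin at the centre of its underside.
- punch: Desk hole punch, 110 x 45 mm, 49 mm high; loose, leave it alone. Origin at the centre of its underside.
- ledger: Closed green ledger lying flat, 220 x 150 mm, 32 mm high; loose, leave it alone. Origin at the centre of its underside.
- gluejar: Small closed jar, 56 mm across, 75 mm high; loose, leave it alone. Origin at the centre of its underside.
- weight: Round brass paperweight with a ball knob, 60 mm across, 62 mm high; loose, leave it alone. Origin at the centre of its underside.
There are look-alikes about, which are no part of the job. What is shaped like the tube but purple or red is not meant.

How it is judged:
By the outcome, as a careful person would: the job done as asked, in the order asked, and still so for the second after the job is handed in, with the robot touching nothing.
It also fails if it takes over 58 s, if anything falls off the work surface, if the arm or the gripper's body presses on something with over 40 N, if the wrist force passes 120 N, or if a joint passes its speed limit or range.

## Robot

A 6-joint arm with a two-finger parallel gripper is mounted at the origin on the work surface. World frame = base frame: x ahead of the robot, y to its left, z up, the work surface at z = 0. Lengths are in m, angles in rad, forces in N, time in s.
With the tool pointing down it reaches from about 0.325 to 0.875 m from the base axis. Payload 4.4 kg.
Tool frame: the origin (TCP) lies midway between the tips of the shut fingers; the grasp point (between the pads) lies 19 mm behind it; z points along the fingers, y is the direction in which the jaws open and shut (so a half turn about z gives the same grasp; the last joint's range is limited). The gripper opens to 85 mm and grips with 20 to 120 N. Pads are 22 mm wide; open, the fingers measure 114 mm over their backs; the gripper's body (76 mm by 85 mm) begins 54 mm behind the grasp point. The pads swing forward as they close: fully open they stand 13 mm farther back than shut.
Start: joints at [-1.389, 0.207, 1.542, -0, 1.393, -0.15], TCP at [0.188, -0.543, 0.192] pointing down, gripper open.
Joint ranges: [-2.73, 2.73], [-0.86, 2.22], [0.23, 2.46], [-1.11, 4.25], [0.08, 2.63], [-2.82, 2.82]. Speed limits (rad/s): [2.79, 2.79, 3.14, 3.14, 3.14, 3.14].

## Interface

Orientations are given as a 3x3 rotation matrix whose columns are the frame's x, y, z axes.
In Python, from cell import sensors, optics, ctrl gives the robot as it stands.
- The arm moves only by the shell command python3 -m inch 'ROWS'. ROWS is JSON, a list that holds one entry, the list of rows, each a list of 7 numbers: the turn, a rotation vector about the tool's x, y, z in degrees, then the shift along the tool's x, y, z in mm, then the closure, from -1 (fully open) to 1 (shut). A call has 1 to 12 rows; each row shifts and turns the commanded pose from where the row before left it, along the tool's axes as they then stand; what a row does not reach is not made up. A row lasts 1/8 s, in which the tool goes at most 62.5 mm and 10.7 degrees, less where a joint would pass 70% of its speed; a pose out of reach is approached as far as the arm can. A call is refused whole if a number of a shift passes 62.5 or a number of a turn 10.7, either way. A call with a gripper value outside its range is refused whole. The fingers move at their own pace and stop on an object; the grip force is fixed at half the most. Time passes only in rows, so rows that do not move let the fingers close. It gives the time, the measured TCP pose, the force and the opening at its end, in the units of the state.
- sensors.state(): the state, without advancing time (a new reading comes with each control period).
- optics.grab_frame(name): name is "scene" or "top" or "wrist"; returns (picture, depth): 384x512x3 uint8, blue, green, red; 384x512 float32, m along the optical axis (not along the pixel's ray), 0 where there is no reading.
- optics.camera_model(name): a dict with "camera_matrix" (3x3 intrinsics, pixels), "eye" and "rotation" of the camera in the world; the wrist camera has in their place "mount" (4x4, takes a point from camera to tool coordinates, whose origin is the TCP and whose axes are the flange's). Camera axes: x right, y down, z forward; pixel columns grow to the right and rows downward; lengths in m; the calibration is good to about 2 mm. A picture is of the moment at which its call begins: read the wrist's pose just before it. camera_model takes no time and is no camera call.
- ctrl.hand_in(): hands the job in, once; it reports no verdict.
The state is a dict: "time": time; "q": joint angles; "dq": joint speeds; "tau": joint torques, N m; "eef_pos": TCP position; "orientation": TCP orientation; "ft_force": force on the tool from outside, world axes, zero at the start; "moment": the same for the moment, N m; "grip_width": finger opening in m.
Only numpy, scipy, OpenCV 4.12 (cv2) and the standard library are available. Lean on these libraries where they do the work, as an engineer would, in place of code of your own. Each camera call takes 0.05 s, during which the arm holds its last target.

## Working session

There is one attempt and no reset: what is moved stays moved. The work goes in short steps, Python scripts to look and compute and a shell command to move; the robot and the scene stay as the last step left them, time stands still between calls to the robot, and variables do not carry over. Pictures are saved under pics/ and viewed, and the job is handed in when it is done.

```bash
ls; mkdir -p pics
python3 - <<'E'
from cell import sensors, optics
import cv2
s=sensors.state(); print(s)
for n in("top","scene"):
    p,d=optics.grab_frame(n); cv2.imwrite(f"pics/{n}0.png",p)
    import numpy as np; np.save(f"pics/{n}0.npy",d)
    print(optics.camera_model(n))
print(optics.camera_model("wrist"))
E
```

```text
pics
{'time': 0.0, 'q': array([-1.38850175e+00,  2.07407477e-01,  1.54298767e+00,  3.83954125e-06,
        1.39349526e+00, -1.50490736e-01]), 'dq': array([ 5.00430497e-04,  1.59029316e-03,  6.64067290e-04,  4.66834221e-04,
       -1.01456230e-03, -5.38227601e-05]), 'tau': array([ 1.52067737e-04, -3.83033609e+01, -2.91596836e+01, -3.78173490e-04,
        1.03769760e-02, -6.50293430e-06]), 'eef_pos': array([ 0.18767719, -0.54259991,  0.19041699]), 'orientation': array([[ 9.45136409e-01,  3.26675676e-01, -4.12834101e-04],
       [ 3.26675751e-01, -9.45133771e-01,  2.26035963e-03],
       [ 3.48221059e-04, -2.27121107e-03, -9.99997360e-01]]), 'ft_force': array([ 0.71533279, -0.66905689,  0.60236489]), 'moment': array([ 0.00257795, -0.02343575,  0.0297619 ]), 'grip_width': 0.0854307479410442}
{'camera_matrix': array([[378.73387502,   0.        , 249.95348109],
       [  0.        , 378.73387502, 195.15302723],
       [  0.        ,   0.        ,   1.        ]]), 'eye': array([3.66067537e-01, 2.02547641e-04, 1.34058936e+00]), 'rotation': array([[ 0.02484454, -0.9929137 ,  0.1162116 ],
    
[... 300 characters left out ...]
474, 0.72988544]), 'rotation': array([[-0.38192734,  0.61962536, -0.68570833],
       [ 0.92417992,  0.2522122 , -0.28684573],
       [-0.00479288, -0.74327211, -0.66897205]])}
{'camera_matrix': array([[286.17917911,   0.        , 252.82449737],
       [  0.        , 286.17917911, 190.69732113],
       [  0.        ,   0.        ,   1.        ]]), 'mount': array([[-1.57626799e-04, -9.53210737e-01, -3.02306575e-01,
         7.78522320e-02],
       [ 9.99999830e-01, -3.20097319e-04,  4.87893554e-04,
         1.53987210e-03],
       [-5.61832898e-04, -3.02306447e-01,  9.53210625e-01,
        -1.83022031e-01],
       [ 0.00000000e+00,  0.00000000e+00,  0.00000000e+00,
         1.00000000e+00]])}
```

View pics/top0.png

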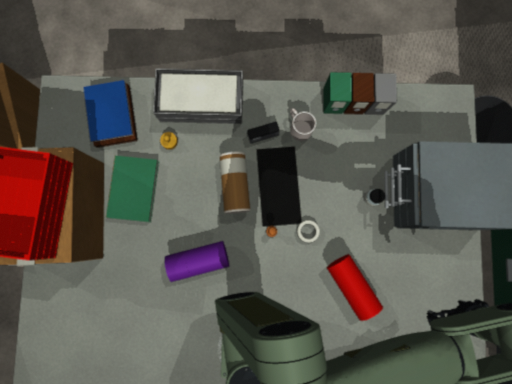

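View pics/scene0.png

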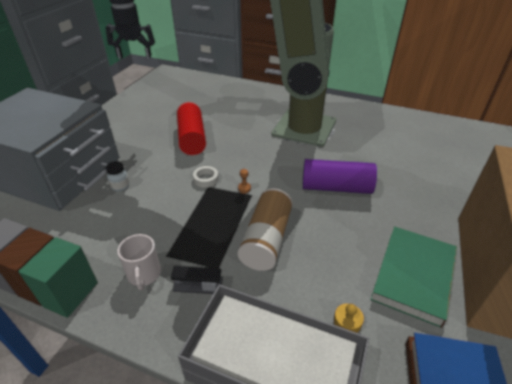

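The top view shows the brown and white tube at about (234,182), off the mat's +y (left) edge. The mat is at (279,187), the stamp at (271,231), the punch at (263,131), the mug at (303,124) and the tape at (308,231). Next I measure the tube and mat.

```bash
cat > h.py <<'E'
import numpy as np, cv2
from cell import optics
def cloud(name,d):
    m=optics.camera_model(name);K=m["camera_matrix"]
    v,u=np.indices(d.shape)
    c=np.stack([(u-K[0,2])/K[0,0]*d,(v-K[1,2])/K[1,1]*d,d],-1)
    return c@m["rotation"].T+m["eye"]
def ray(name,uv,z):
    m=optics.camera_model(name)
    p=cv2.undistortPoints(np.float64(uv).reshape(-1,1,2),m["camera_matrix"],None)[:,0]
    r=np.c_[p,np.ones(len(p))]@m["rotation"].T
    return m["eye"]+r*((z-m["eye"][2])/r[:,2])[:,None]
def mat(p,x0=245,y0=140,x1=305,y1=232):
    g=(p.max(2)<30).astype(np.uint8); k=np.zeros_like(g);k[y0:y1,x0:x1]=g[y0:y1,x0:x1]
    k=cv2.morphologyEx(k,cv2.MORPH_OPEN,np.ones((3,3)))
    c=max(cv2.findContours(k,0,2)[0],key=cv2.contourArea)
    w=ray("top",c[:,0],0)[:,:2]; r=cv2.minAreaRect((w*1000).astype(np.float32)); return r,cv2.boxPoints(r)
def tube(d,xr,yr,zmin=.055,name="top"):
    P=cloud(name,d).reshape(-1,3)
    s=P[(d.ravel()>0)&(P[:,2]>zmin)&(P[:,2]<.12)&(P[:,0]>xr[0])&(P[:,0]<xr[1])&(P[:,1]>yr[0])&(P[:,1]<yr[1])]
    # circle fit of section with axis y=a+b x, least squares
    from scipy.optimize import least_squares
    xm=np.median(s[:,0])
    f=lambda q: np.hypot((s[:,1]-q[0]-q[1]*(s[:,0]-xm))*np.cos(np.arctan(q[1])),s[:,2]-q[2])-.045
    q=least_squares(f,[np.median(s[:,1]),0,.045],loss='soft_l1',f_scale=.003).x
    lo,hi=np.percentile(s[:,0],[0.5,99.5])
    return len(s),q,xm,lo,hi,s[:,2].max()
E
python3 - <<'E'
from h import *
p=cv2.imread("pics/top0.png");d=np.load("pics/top0.npy")
print(mat(p))
P=cloud("top",d); print("tube px",P[182,234],"mat",P[187,279],P[165,205])
n,q,xm,lo,hi,zm=tube(d,(P[182,234,0]-.14,P[182,234,0]+.14),(P[182,234,1]-.06,P[182,234,1]+.06))
print(n,q,xm,lo,hi,zm)
for nm,(u,v) in dict(stamp=(271,231),tape=(308,231),punch=(263,131),mug=(303,124)).items(): print(nm,P[v,u])
c=cv2.resize(p[110:250,200:330],None,fx=4,fy=4,interpolation=cv2.INTER_NEAREST);cv2.imwrite("pics/crop.png",c)
E
```

```text
(((560.3673706054688, -89.05171966552734), (276.01409912109375, 135.6602020263672), 5.786224842071533), array([[ 416.22504  ,  -35.480686 ],
       [ 429.90192  , -170.44969  ],
       [ 704.5097   , -142.62276  ],
       [ 690.8328   ,   -7.6537476]], dtype=float32))
tube px [0.55564817 0.06564602 0.08781057] mat [ 0.55509716 -0.09118267 -0.00252467] [0.62795722 0.17625598 0.00165257]
1516 [0.06787068 0.12109839 0.04580651] 0.5555396839404082 0.45635934261745253 0.6576604762965146 0.09658165521011952
stamp [ 0.39584662 -0.06172753  0.07377113]
tape [ 0.40081113 -0.19561893 -0.00042553]
punch [ 0.74388602 -0.02848114  0.05096636]
mug [ 0.78634667 -0.17381217  0.00639731]
```

View pics/crop.png

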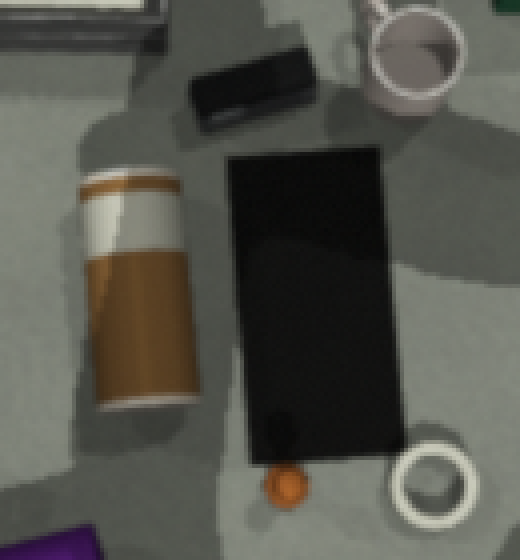

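```bash
python3 -m inch '[[[0,0,6.1,0,0,0,1],[0,0,6.1,0,0,0,1],[0,0,0,36,-49,0,1],[0,0,0,36,-49,0,1],[0,0,0,36,-49,0,1],[0,0,0,36,-49,0,1],[0,0,0,36,-49,0,1],[0,0,0,36,-49,0,1],[0,0,0,36,-49,0,1],[0,0,0,36,-49,0,1],[0,0,0,36,-49,0,1],[0,0,0,36,-49,0,1]]]'
```

```text
time: 1.6
eef_pos: [0.4871, -0.012, 0.1914]
orientation: [[0.993, 0.12, -0.0], [0.12, -0.993, -0.0], [-0.0, 0.0, -1.0]]
ft_force: [1.0, -1.4, -0.1]
grip_width: 0.0001
```

```bash
python3 -m inch '[[[0,0,0,30,-40,0,1],[0,0,0,30,-40,0,1],[0,0,0,0,0,40,1],[0,0,0,0,0,20,1],[0,0,0,0,0,0,1],[0,0,0,0,0,0,1]]]'
cat > rel.py <<'E'
from h import *
from cell import sensors
s=sensors.state(); e=s["eef_pos"]; t=np.array([.557,.068]); R=s["orientation"]
print("time",s["time"],"tcp",e.round(4),"F",s["ft_force"].round(1),"in tool xy from tube0 ctr (mm)",((np.r_[e[:2]-t,0]@R)*1000).round(1))
E
python3 rel.py
```

```text
time: 2.35
eef_pos: [0.5372, 0.0725, 0.1323]
orientation: [[0.993, 0.119, 0.001], [0.119, -0.993, -0.0], [0.001, 0.0, -1.0]]
ft_force: [0.5, 0.1, 0.8]
grip_width: 0.0002
time 2.35 tcp [0.5372 0.0725 0.1323] F [0.5 0.1 0.8] in tool xy from tube0 ctr (mm) [-19.1  -6.9  -0. ]
```

```bash
python3 -m inch '[[[0,0,0,19,-13,0,1],[0,0,0,0,0,25,1],[0,0,0,0,0,13,1],[0,0,0,0,0,0,1]]]'; python3 rel.py; python3 -m inch '[[[0,0,0,0,0,2,1],[0,0,0,0,0,0,1]]]';python3 -m inch '[[[0,0,0,0,0,2,1],[0,0,0,0,0,0,1]]]'
python3 - <<'E'
from h import *
p,d=optics.grab_frame("scene");cv2.imwrite("pics/s1.png",p)
p,d=optics.grab_frame("wrist");cv2.imwrite("pics/w1.png",p)
E
python3 rel.py
```

```text
time: 2.85
eef_pos: [0.5532, 0.0876, 0.093]
orientation: [[0.993, 0.119, -0.002], [0.119, -0.993, 0.0], [-0.002, -0.0, -1.0]]
ft_force: [0.9, -0.5, 0.2]
grip_width: -0.0003
time 2.85 tcp [0.5532 0.0876 0.093 ] F [ 0.9 -0.5  0.2] in tool xy from tube0 ctr (mm) [ -1.5 -19.9   0. ]
time: 3.1
eef_pos: [0.5545, 0.0877, 0.0924]
orientation: [[0.993, 0.119, 0.001], [0.119, -0.993, 0.0], [0.001, 0.0, -1.0]]
ft_force: [0.1, -0.5, -0.5]
grip_width: 0.0002
time: 3.35
eef_pos: [0.5539, 0.0879, 0.0896]
orientation: [[0.993, 0.12, -0.0], [0.12, -0.993, 0.0], [-0.0, -0.0, -1.0]]
ft_force: [-0.6, -0.8, 0.7]
grip_width: 0.0
time 3.45 tcp [0.554  0.0878 0.0896] F [ 0.7  0.7 -0.1] in tool xy from tube0 ctr (mm) [ -0.6 -20.1  -0. ]
```

View pics/s1.png

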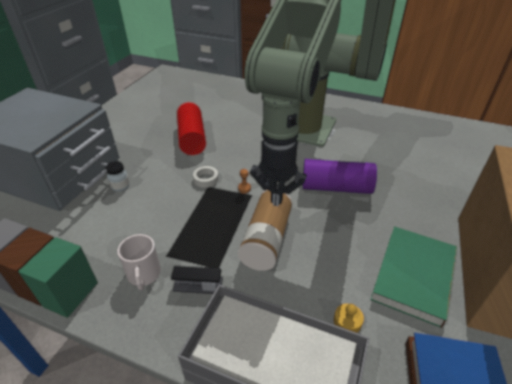

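View pics/w1.png

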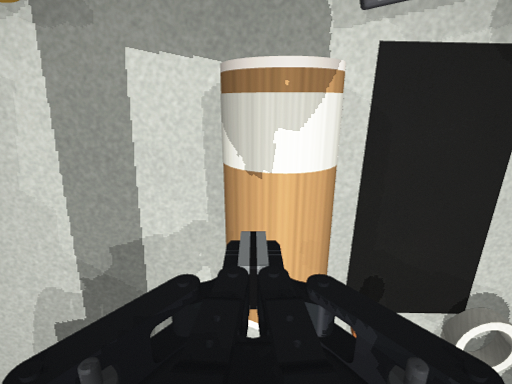

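```bash
for i in 1; do python3 -m inch '[[[0,0,0,0,2,1,1],[0,0,0,0,0,0,1]]]';python3 -m inch '[[[0,0,0,0,0,1,1],[0,0,0,0,0,0,1]]]'; python3 -m inch '[[[0,0,0,0,0,1,1],[0,0,0,0,0,0,1]]]';done | grep -E "pos|force"; python3 rel.py
```

```text
eef_pos: [0.5541, 0.0857, 0.0885]
ft_force: [-0.8, -0.3, -0.2]
eef_pos: [0.5541, 0.0859, 0.0875]
ft_force: [-0.5, 0.6, 0.6]
eef_pos: [0.5541, 0.0859, 0.0865]
ft_force: [0.9, -0.4, -0.3]
time 4.2 tcp [0.5541 0.0859 0.0865] F [ 0.9 -0.4 -0.3] in tool xy from tube0 ctr (mm) [ -0.7 -18.1   0. ]
```

```bash
python3 -m inch '[[[0,0,0,0,0,1,1],[0,0,0,0,2,0.5,1]]]';python3 rel.py; python3 -m inch '[[[0,0,0,0,3,0,1],[0,0,0,0,3,0,1]]]'; python3 rel.py
```

```text
time: 4.45
eef_pos: [0.5544, 0.0839, 0.085]
orientation: [[0.993, 0.12, -0.0], [0.12, -0.993, -0.0], [-0.0, -0.0, -1.0]]
ft_force: [0.6, -0.5, 0.6]
grip_width: -0.0001
time 4.45 tcp [0.5544 0.0839 0.085 ] F [ 0.6 -0.5  0.6] in tool xy from tube0 ctr (mm) [ -0.7 -16.1   0. ]
time: 4.7
eef_pos: [0.5552, 0.0776, 0.0851]
orientation: [[0.993, 0.12, 0.0], [0.12, -0.993, -0.0], [0.0, 0.0, -1.0]]
ft_force: [0.2, 0.5, 0.6]
grip_width: 0.0
time 4.7 tcp [0.5552 0.0776 0.0851] F [0.2 0.5 0.6] in tool xy from tube0 ctr (mm) [-0.6 -9.8 -0. ]
```

Run:
```python
from h import *
p,d=optics.grab_frame("wrist");cv2.imwrite("pics/w2.png",p)
a=cv2.imread("pics/w1.png")
p2,d=optics.grab_frame("scene");cv2.imwrite("pics/s2.png",cv2.resize(p2[150:300,180:340],None,fx=4,fy=4))
cv2.imwrite("pics/w12.png",np.hstack([a[:,150:450],p[:,150:450]]))
```

```text
(no output)
```

View pics/w12.png

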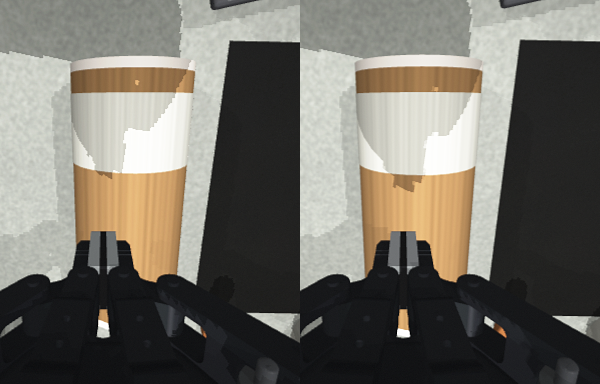

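View pics/s2.png

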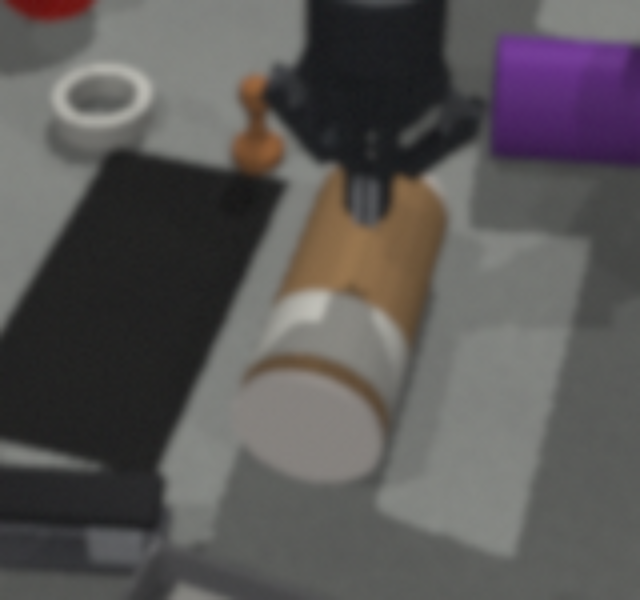

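```bash
cat >> h.py <<'E'
def wtube(save=None,n0=None):
    "fit tube axis from wrist depth; returns in tool frame mm: lateral y offset of axis at x=0, slope, height, and world"
    from cell import sensors
    from scipy.optimize import least_squares
    s=sensors.state(); p,d=optics.grab_frame("wrist")
    if save: cv2.imwrite(save,p)
    m=optics.camera_model("wrist");K=m["camera_matrix"];M=m["mount"]
    v,u=np.indices(d.shape)
    c=np.stack([(u-K[0,2])/K[0,0]*d,(v-K[1,2])/K[1,1]*d,d],-1)
    t=c@M[:3,:3].T+M[:3,3]; w=t@s["orientation"].T+s["eef_pos"]
    ok=(d>0)&(w[...,2]>.055)&(w[...,2]<.1)&(v<225)&(u>150)&(u<400)&(abs(t[...,0])<.2)&(abs(t[...,1])<.08)
    T=t[ok];W=w[ok]
    g=lambda q: np.hypot((T[:,1]-q[0]-q[1]*T[:,0])/np.hypot(1,q[1]),W[:,2]-q[2])-.045
    q=least_squares(g,[np.median(T[:,1]),0,.045],loss='soft_l1',f_scale=.002).x
    yaw=np.arctan2(s["orientation"][1,0],s["orientation"][0,0])
    print("t",s["time"],"n",len(T),"axis tool-y mm %.1f slope %.4f zc %.1f"%(q[0]*1e3,q[1],q[2]*1e3),"rms mm %.2f"%(np.std(g(q))*1e3),"x range",(np.percentile(T[:,0],[1,99.5])*1e3).round(1),"tcp",s["eef_pos"].round(4),"F",s["ft_force"].round(1))
    a=s["eef_pos"]+s["orientation"]@np.array([0,q[0],0])
    yw=yaw-np.arctan(q[1])
    xe=np.percentile(T[:,0],99.7)-.1
    cw=s["eef_pos"]+s["orientation"]@np.array([xe,q[0]+q[1]*xe,0])
    mc=np.array([.5604,-.0891]);th=.101
    R=np.array([[np.cos(th),np.sin(th)],[-np.sin(th),np.cos(th)]])
    print("  axis pt under tip",a[:2].round(4),"yaw",round(yw,4),"ctr in mat frame mm",(R@(cw[:2]-mc)*1e3).round(1),"tip in mat",(R@(s["eef_pos"][:2]-mc)*1e3).round(1))
E
python3 -c "from h import *; wtube()"
```

```text
t 4.8 n 20015 axis tool-y mm 11.7 slope -0.0010 zc 45.7 rms mm 0.57 x range [ -4.9 102.4] tcp [0.5553 0.0775 0.0851] F [-0.  -0.2 -1.2]
  axis pt under tip [0.5567 0.0658] yaw 0.1204 ctr in mat frame mm [ 14.5 154.6] tip in mat [ 11.7 166.3]
```

```bash
python3 -m inch '[[[0,0,0,0,3,0,1],[0,0,0,0,3,0,1],[0,0,0,0,3,0,1],[0,0,0,0,3,0,1]]]' | grep force;  python3 -c "from h import *; wtube('pics/w3.png')"
```

```text
ft_force: [-0.5, -0.1, -0.3]
t 5.35 n 20043 axis tool-y mm -0.1 slope -0.0003 zc 45.7 rms mm 0.56 x range [ -4.9 102.5] tcp [0.5566 0.0658 0.0851] F [-0.5 -0.1 -0.3]
  axis pt under tip [0.5566 0.0659] yaw 0.12 ctr in mat frame mm [ 14.5 154.6] tip in mat [ 11.9 154.5]
```

View pics/w3.png

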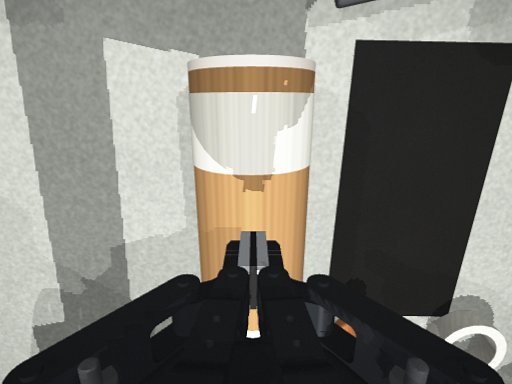

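Run:
```python
from h import *
p,d=optics.grab_frame("wrist")
m=optics.camera_model("wrist");K=m["camera_matrix"];M=m["mount"]
for v in (215,225,230,233,236,240,250,260):
  r=[]
  for u in (235,244,252,262,272):
    z=d[v,u]; c=np.array([(u-K[0,2])/K[0,0]*z,(v-K[1,2])/K[1,1]*z,z]); t=M[:3,:3]@c+M[:3,3]; r.append((t*1e3).round(0).tolist())
  print(v,r)
```

```text
215 [[5.0, -10.0, -5.0], [5.0, -4.0, -6.0], [4.0, 1.0, -5.0], [4.0, 8.0, -3.0], [3.0, 15.0, -2.0]]
225 [[-3.0, -11.0, -5.0], [-3.0, -5.0, -4.0], [-2.0, 1.0, -6.0], [-3.0, 8.0, -4.0], [-4.0, 15.0, -3.0]]
230 [[-6.0, -11.0, -5.0], [-6.0, -5.0, -6.0], [-6.0, 1.0, -5.0], [-6.0, 8.0, -5.0], [-7.0, 15.0, -3.0]]
233 [[-9.0, -11.0, -4.0], [12.0, -3.0, -48.0], [12.0, 1.0, -47.0], [11.0, 6.0, -46.0], [-10.0, 15.0, -3.0]]
236 [[-11.0, -11.0, -4.0], [12.0, -3.0, -50.0], [12.0, 1.0, -51.0], [12.0, 6.0, -51.0], [-12.0, 15.0, -3.0]]
240 [[8.0, -8.0, -47.0], [12.0, -3.0, -55.0], [12.0, 1.0, -55.0], [13.0, 6.0, -57.0], [8.0, 12.0, -48.0]]
250 [[7.0, -7.0, -57.0], [11.0, -3.0, -64.0], [12.0, 1.0, -65.0], [11.0, 6.0, -64.0], [8.0, 11.0, -57.0]]
260 [[8.0, -7.0, -67.0], [11.0, -2.0, -73.0], [12.0, 1.0, -73.0], [11.0, 5.0, -73.0], [8.0, 10.0, -67.0]]
```

Run:
```python
from h import *
from cell import sensors
s=sensors.state()
p,d=optics.grab_frame("scene")
m=optics.camera_model("scene")
def proj(P):
    c=m["rotation"].T@(P-m["eye"]); q=m["camera_matrix"]@c; return q[:2]/q[2]
for z in (0,-.019,-.047,-.07): 
    print(z,proj(s["eef_pos"]+s["orientation"]@np.array([0,0,z])).round(1))
P=cloud("scene",d)
for v in range(185,225,4): print(v,[P[v,u].round(3).tolist() for u in (258,264,270)])
c=cv2.resize(p[130:230,220:320],None,fx=6,fy=6,interpolation=cv2.INTER_CUBIC);u,v=proj(s["eef_pos"]);cv2.circle(c,(int((u-220)*6),int((v-130)*6)),4,(0,0,255),1);cv2.imwrite("pics/s3.png",c)
```

```text
0 [266.5 215.6]
-0.019 [266.6 210. ]
-0.047 [266.8 201.4]
-0.07 [267. 194.]
185 [[0.563, 0.046, 0.181], [0.569, 0.063, 0.191], [0.571, 0.077, 0.197]]
189 [[0.566, 0.047, 0.172], [0.567, 0.062, 0.177], [0.566, 0.076, 0.181]]
193 [[0.398, -0.02, 0.001], [0.563, 0.061, 0.162], [0.567, 0.077, 0.17]]
197 [[0.418, -0.012, 0.004], [0.566, 0.062, 0.153], [0.559, 0.074, 0.151]]
201 [[0.501, 0.021, 0.07], [0.567, 0.062, 0.141], [0.562, 0.075, 0.141]]
205 [[0.525, 0.03, 0.08], [0.526, 0.047, 0.087], [0.525, 0.063, 0.092]]
209 [[0.541, 0.037, 0.083], [0.543, 0.054, 0.091], [0.537, 0.067, 0.091]]
213 [[0.555, 0.043, 0.084], [0.556, 0.059, 0.091], [1.169, 0.289, 0.73]]
217 [[0.569, 0.048, 0.085], [0.57, 0.064, 0.092], [0.563, 0.077, 0.091]]
221 [[0.585, 0.055, 0.089], [0.579, 0.068, 0.088], [0.573, 0.081, 0.088]]
```

View pics/s3.png

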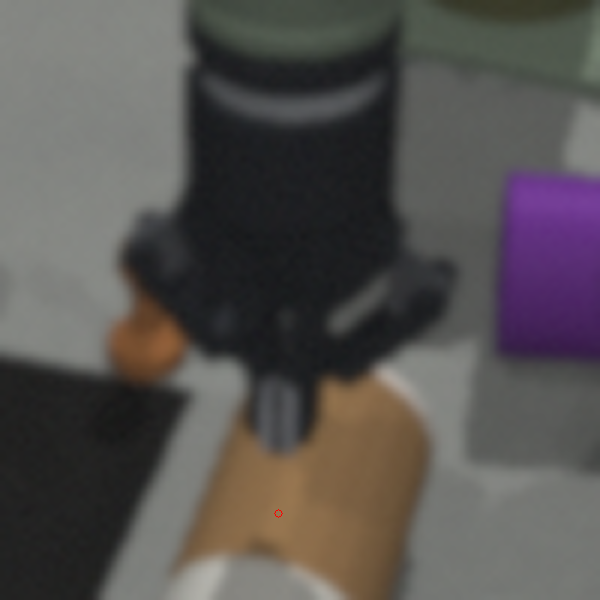

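Both cameras show the fingertips ending about 47 mm short of the reported TCP: the finger ends near tool z = -47. There was no contact force and the tube hasn't moved. I'll back up behind the top and lower until real contact.

```bash
python3 -m inch '[[[0,0,0,0,-8,0,1],[0,0,0,0,-8,0,1],[0,0,0,0,0,20,1],[0,0,0,0,0,12,1],[0,0,0,0,0,0,1],[0,0,0,0,0,0,1]]]'|grep -E "pos|force"; python3 -m inch '[[[0,0,0,0,0,2,1],[0,0,0,0,0,0,1]]]'|grep -E "pos|force"; python3 -m inch '[[[0,0,0,0,0,2,1],[0,0,0,0,0,0,1]]]'|grep -E "pos|force"; python3 -c "from h import *; wtube('pics/w4.png')"
```

```text
eef_pos: [0.5551, 0.082, 0.0534]
ft_force: [0.5, -0.1, 0.0]
eef_pos: [0.5549, 0.0818, 0.0514]
ft_force: [-0.5, 0.3, -0.4]
eef_pos: [0.5551, 0.0819, 0.0495]
ft_force: [0.3, 1.6, 1.2]
t 6.75 n 25763 axis tool-y mm 16.1 slope -0.0005 zc 45.8 rms mm 0.56 x range [ 11.  102.2] tcp [0.5551 0.0819 0.0495] F [0.3 1.6 1.2]
  axis pt under tip [0.5571 0.0659] yaw 0.1203 ctr in mat frame mm [ 14.6 154.6] tip in mat [ 12.  170.7]
```

View pics/w4.png

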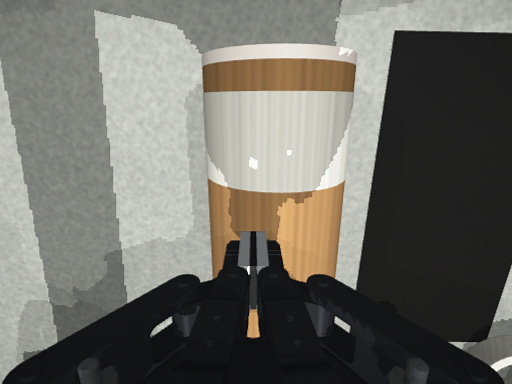

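```bash
for k in 1; do python3 -m inch '[[[0,0,0,0,0,1,1],[0,0,0,0,0,0,1]]]'; python3 -m inch '[[[0,0,0,0,0,1,1],[0,0,0,0,0,0,1]]]'; python3 -m inch '[[[0,0,0,0,0,1,1],[0,0,0,0,0,0,1]]]'; python3 -m inch '[[[0,0,0,0,0,1,1],[0,0,0,0,0,0,1]]]'; done |grep -E "pos|force"; python3 -c "from h import *; wtube()"
```

```text
eef_pos: [0.5552, 0.082, 0.0493]
ft_force: [-2.6, -0.3, 7.2]
eef_pos: [0.5552, 0.0821, 0.0491]
ft_force: [-4.5, -0.1, 11.0]
eef_pos: [0.5553, 0.0823, 0.049]
ft_force: [-5.6, 0.3, 15.1]
eef_pos: [0.5553, 0.0824, 0.0488]
ft_force: [-9.1, 1.7, 21.9]
t 7.8 n 25788 axis tool-y mm 16.2 slope 0.0001 zc 45.7 rms mm 0.56 x range [ 11.3 101.9] tcp [0.5553 0.0824 0.0488] F [-9.1  1.7 21.9]
  axis pt under tip [0.5572 0.0663] yaw 0.1201 ctr in mat frame mm [ 14.5 155. ] tip in mat [ 12.2 171.2]
```

```bash
python3 -m inch '[[[0,0,0,0,0,-1.5,1],[0,0,0,0,0,-1,1],[0,0,0,0,3,0,1],[0,0,0,0,4,0,1],[0,0,0,0,4,0,1],[0,0,0,0,4,0,1]]]'|grep -E "pos|force"; python3 -c "from h import *; wtube()"
```

```text
eef_pos: [0.5571, 0.0669, 0.0501]
ft_force: [-5.6, -0.4, 14.9]
t 8.6 n 25552 axis tool-y mm 8.5 slope 0.0001 zc 45.7 rms mm 0.56 x range [ 10.7 102.1] tcp [0.5571 0.0669 0.0501] F [-5.6 -0.4 14.9]
  axis pt under tip [0.5581 0.0584] yaw 0.12 ctr in mat frame mm [ 14.8 147. ] tip in mat [ 12.4 155.5]
```

```bash
python3 -m inch '[[[0,0,0,0,3,-0.8,1],[0,0,0,0,5,-0.2,1],[0,0,0,0,5,0,1],[0,0,0,0,5,0,1],[0,0,0,0,5,0,1],[0,0,0,0,5,0,1],[0,0,0,0,4,0,1],[0,0,0,0,2,0,1],[0,0,0,0,0,0,1]]]'|grep -E "pos|force"; python3 -c "from h import *; wtube()"
```

```text
eef_pos: [0.5612, 0.0327, 0.05]
ft_force: [-1.4, -0.9, 7.2]
t 9.775 n 25612 axis tool-y mm -8.6 slope -0.0004 zc 45.8 rms mm 0.56 x range [ 10.8 102. ] tcp [0.5612 0.0327 0.05  ] F [-1.4 -0.9  7.2]
  axis pt under tip [0.5602 0.0412] yaw 0.1201 ctr in mat frame mm [ 15.1 129.7] tip in mat [ 13.1 121.1]
```

```bash
python3 -m inch '[[[0,0,0,0,4,0.2,1],[0,0,0,0,5,0.3,1],[0,0,0,0,5,0.4,1],[0,0,0,0,3,0.3,1],[0,0,0,0,0,0,1]]]'|grep -E "pos|force"; python3 -c "from h import *; wtube()"
```

```text
eef_pos: [0.5633, 0.0156, 0.0485]
ft_force: [-1.6, -0.5, 5.7]
t 10.45 n 25489 axis tool-y mm -17.0 slope -0.0007 zc 45.7 rms mm 0.56 x range [ 11.4 102. ] tcp [0.5633 0.0156 0.0485] F [-1.6 -0.5  5.7]
  axis pt under tip [0.5612 0.0324] yaw 0.1204 ctr in mat frame mm [ 15.2 120.8] tip in mat [ 13.4 103.8]
```

```bash
python3 -m inch '[[[0,0,0,0,1,-4,1],[0,0,0,0,0,-8,1],[0,0,0,0,-20,0,1],[0,0,0,0,-19,0,1],[0,0,0,0,0,7,1],[0,0,0,0,0,4,1],[0,0,0,0,0,0,1]]]'|grep -E "pos|force"; python3 -c "from h import *; wtube()"
```

```text
eef_pos: [0.5575, 0.054, 0.0479]
ft_force: [-1.5, -0.0, 1.4]
t 11.375 n 26491 axis tool-y mm 22.1 slope -0.0003 zc 45.8 rms mm 0.56 x range [ 11.8 103. ] tcp [0.5575 0.054  0.0479] F [-1.5 -0.   1.4]
  axis pt under tip [0.5602 0.032 ] yaw 0.1202 ctr in mat frame mm [ 15.1 120.6] tip in mat [ 11.6 142.6]
```

```bash
python3 -m inch '[[[0,0,0,0,0,1.2,1],[0,0,0,0,4,-0.2,1],[0,0,0,0,6,-0.5,1],[0,0,0,0,6,-0.4,1],[0,0,0,0,6,-0.2,1],[0,0,0,0,6,0,1],[0,0,0,0,6,0,1],[0,0,0,0,5,0,1],[0,0,0,0,3,0,1],[0,0,0,0,0,0,1]]]'|grep -E "pos|force"; python3 -c "from h import *; wtube()"
```

```text
eef_pos: [0.5628, 0.0112, 0.0502]
ft_force: [-5.6, -1.3, 11.3]
t 12.675 n 25839 axis tool-y mm 0.8 slope -0.0011 zc 45.7 rms mm 0.56 x range [ 10.8 102.9] tcp [0.5628 0.0112 0.0502] F [-5.6 -1.3 11.3]
  axis pt under tip [0.5629 0.0104] yaw 0.1204 ctr in mat frame mm [15.6 98.8] tip in mat [12.5 99.5]
```

Rolling cleanly: the tip moved 43 mm and the axis 22 mm. I'll finish this stroke and start the next.

```bash
python3 -m inch '[[[0,0,0,0,4,-0.3,1],[0,0,0,0,6,0,1],[0,0,0,0,6,0,1],[0,0,0,0,6,0.2,1],[0,0,0,0,6,0.4,1],[0,0,0,0,5,0.5,1],[0,0,0,0,3,0.3,1],[0,0,0,0,0,0,1]]]'|grep -E "pos|force"; python3 -c "from h import *; wtube()"; python3 -m inch '[[[0,0,0,0,1,-4,1],[0,0,0,0,0,-8,1],[0,0,0,0,-20,0,1],[0,0,0,0,-20,0,1],[0,0,0,0,0,7,1],[0,0,0,0,0,3.5,1],[0,0,0,0,0,0,1]]]'|grep -E "pos|force"; python3 -c "from h import *; wtube()"
```

```text
eef_pos: [0.5674, -0.0249, 0.0484]
ft_force: [-4.8, -1.3, 8.1]
t 13.725 n 25705 axis tool-y mm -17.1 slope -0.0013 zc 45.7 rms mm 0.57 x range [ 11.5 102.8] tcp [ 0.5674 -0.0249  0.0484] F [-4.8 -1.3  8.1]
  axis pt under tip [ 0.5653 -0.0079] yaw 0.1204 ctr in mat frame mm [16.  80.3] tip in mat [13.4 63.2]
eef_pos: [0.5621, 0.0152, 0.0481]
ft_force: [0.1, -0.6, -0.4]
t 14.65 n 26535 axis tool-y mm 23.4 slope -0.0008 zc 45.8 rms mm 0.56 x range [ 11.7 103.1] tcp [0.5621 0.0152 0.0481] F [ 0.1 -0.6 -0.4]
  axis pt under tip [ 0.5649 -0.008 ] yaw 0.1205 ctr in mat frame mm [16.  80.3] tip in mat [ 12.2 103.6]
```

```bash
python3 -m inch '[[[0,0,0,0,0,1.4,1],[0,0,0,0,4,-0.2,1],[0,0,0,0,6,-0.5,1],[0,0,0,0,6,-0.4,1],[0,0,0,0,6,-0.3,1],[0,0,0,0,6,-0.1,1],[0,0,0,0,6,0,1],[0,0,0,0,6,0,1],[0,0,0,0,4,0,1],[0,0,0,0,0,0,1]]]'|grep -E "pos|force"; python3 -c "from h import *; wtube()"; python3 -m inch '[[[0,0,0,0,4,-0.2,1],[0,0,0,0,6,0,1],[0,0,0,0,6,0,1],[0,0,0,0,6,0.2,1],[0,0,0,0,6,0.4,1],[0,0,0,0,5,0.5,1],[0,0,0,0,3,0.3,1],[0,0,0,0,0,0,1]]]'|grep -E "pos|force"; python3 -c "from h import *; wtube('pics/w5.png')"
```

```text
eef_pos: [0.5685, -0.0297, 0.0503]
ft_force: [-2.5, 0.2, 8.0]
t 15.95 n 25549 axis tool-y mm 0.8 slope -0.0014 zc 45.7 rms mm 0.56 x range [ 10.7 102.3] tcp [ 0.5685 -0.0297  0.0503] F [-2.5  0.2  8. ]
  axis pt under tip [ 0.5686 -0.0305] yaw 0.1205 ctr in mat frame mm [16.4 57.5] tip in mat [14.  58.3]
eef_pos: [0.5729, -0.0652, 0.0485]
ft_force: [-1.4, -0.4, 5.9]
t 17.0 n 25515 axis tool-y mm -16.9 slope -0.0013 zc 45.7 rms mm 0.57 x range [ 11.4 102.2] tcp [ 0.5729 -0.0652  0.0485] F [-1.4 -0.4  5.9]
  axis pt under tip [ 0.5709 -0.0484] yaw 0.1206 ctr in mat frame mm [16.8 39.4] tip in mat [14.8 22.6]
```

View pics/w5.png

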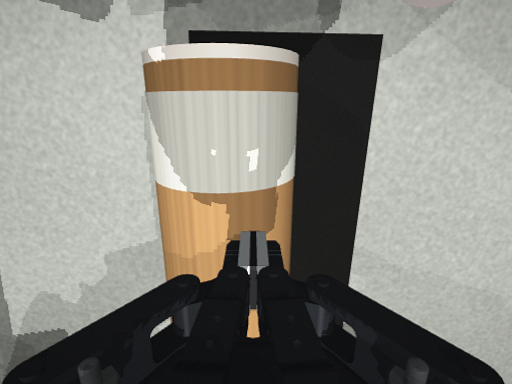

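```bash
python3 -m inch '[[[0,0,0,0,1,-4,1],[0,0,0,0,0,-8,1],[0,0,0,0,-20,0,1],[0,0,0,0,-19.5,0,1],[0,0,0,0,0,7,1],[0,0,0,0,0,4,1],[0,0,0,0,0,0,1]]]'|grep -E "pos|force"; python3 -c "from h import *; wtube()"; python3 -m inch '[[[0,0,0,0,0,1.2,1],[0,0,0,0,4,-0.2,1],[0,0,0,0,6,-0.5,1],[0,0,0,0,6,-0.4,1],[0,0,0,0,6,-0.3,1],[0,0,0,0,6,-0.1,1],[0,0,0,0,6,0,1],[0,0,0,0,6,0,1],[0,0,0,0,4,0,1],[0,0,0,0,0,0,1]]]'|grep -E "pos|force"
python3 - <<'E'
from h import *
wtube('pics/w6.png')
p,d=optics.grab_frame("top"); cv2.imwrite("pics/top6.png",p)
E
```

```text
eef_pos: [0.5673, -0.026, 0.0481]
ft_force: [0.8, -0.2, 0.4]
t 17.925 n 26472 axis tool-y mm 22.8 slope -0.0007 zc 45.8 rms mm 0.56 x range [ 11.6 102.9] tcp [ 0.5673 -0.026   0.0481] F [ 0.8 -0.2  0.4]
  axis pt under tip [ 0.57   -0.0486] yaw 0.1204 ctr in mat frame mm [16.8 39.4] tip in mat [13.3 62.1]
eef_pos: [0.5734, -0.071, 0.0503]
ft_force: [-1.0, 0.1, 7.0]
t 19.225 n 25636 axis tool-y mm 0.2 slope -0.0011 zc 45.7 rms mm 0.56 x range [ 10.6 102.4] tcp [ 0.5734 -0.071   0.0503] F [-1.   0.1  7. ]
  axis pt under tip [ 0.5734 -0.0712] yaw 0.1202 ctr in mat frame mm [17.3 16.6] tip in mat [14.7 16.7]
```

View pics/w6.png

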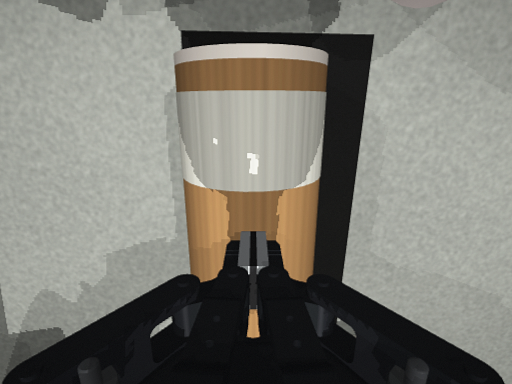

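View pics/top6.png

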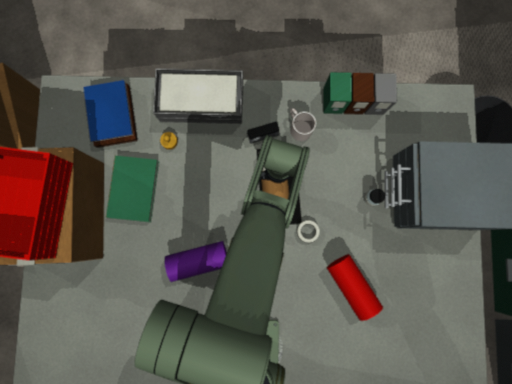

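The wrist view shows the mat's right edge at columns 343–370 and the tube covering columns 178–327, still about 17 mm left of centre. I'll roll that last part.

```bash
python3 -m inch '[[[0,0,0,0,4,0,1],[0,0,0,0,6,0,1],[0,0,0,0,6,0,1],[0,0,0,0,6,0.2,1],[0,0,0,0,5,0.4,1],[0,0,0,0,4,0.4,1],[0,0,0,0,2,0.2,1],[0,0,0,0,0,0,1],[0,0,0,0,0,0,1]]]'|grep -E "pos|force"; python3 -c "from h import *; wtube('pics/w7.png')"
```

```text
eef_pos: [0.5774, -0.1035, 0.0488]
ft_force: [-0.8, -1.2, 5.0]
t 20.45 n 25629 axis tool-y mm -16.0 slope -0.0013 zc 45.7 rms mm 0.56 x range [ 11.3 102.3] tcp [ 0.5774 -0.1035  0.0488] F [-0.8 -1.2  5. ]
  axis pt under tip [ 0.5755 -0.0877] yaw 0.1208 ctr in mat frame mm [17.6 -0.1] tip in mat [ 15.4 -16.1]
```

View pics/w7.png

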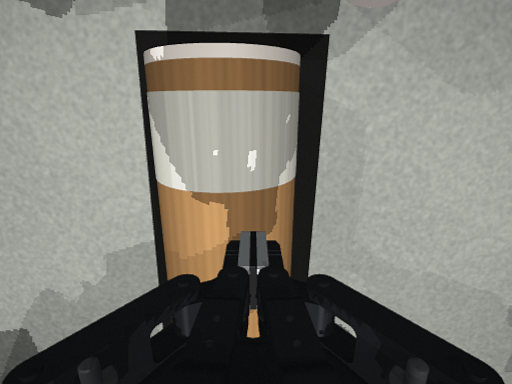

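```bash
python3 -m inch '[[[0,0,0,0,0,-3,1],[0,0,0,0,0,-10,1],[0,0,0,0,0,-40,1],[0,0,0,0,0,-50,1],[0,0,0,0,-40,-40,1],[0,0,0,0,-60,0,1],[0,0,0,0,-60,0,1],[0,0,0,0,-60,0,1],[0,0,0,-10,-60,0,1],[0,0,0,-10,-60,0,1],[0,0,0,0,0,0,1],[0,0,0,0,0,0,1]]]'|grep -E "time|pos|force"
python3 - <<'E'
from h import *
p,d=optics.grab_frame("top"); cv2.imwrite("pics/top8.png",p)
n,q,xm,lo,hi,zm=tube(d,(.42,.72),(-.16,-.01)); print(n,q,xm,lo,hi,zm)
x=(lo+hi)/2; c=np.array([x,q[0]+q[1]*(x-xm)]); mc=np.array([.5604,-.0891]);th=.101
print("ctr",c,"mat frame",(np.array([[np.cos(th),np.sin(th)],[-np.sin(th),np.cos(th)]])@(c-mc)*1e3).round(1),"yaw",np.arctan(q[1])-th)
a=cv2.imread("pics/top0.png")
cv2.imwrite("pics/cmp8.png",np.hstack([cv2.resize(i[100:250,200:330],None,fx=3,fy=3) for i in(a,p)]))
E
```

```text
time: 22.0
eef_pos: [0.5164, 0.2327, 0.191]
ft_force: [0.4, -0.2, 0.8]
1518 [-0.08525151  0.12464727  0.04570869] 0.5734912721135516 0.4748699948471799 0.6755903585203482 0.09868448115408102
ctr [ 0.57523018 -0.08503476] mat frame [15.2  2.5] yaw 0.02300767466653031
```

View pics/cmp8.png

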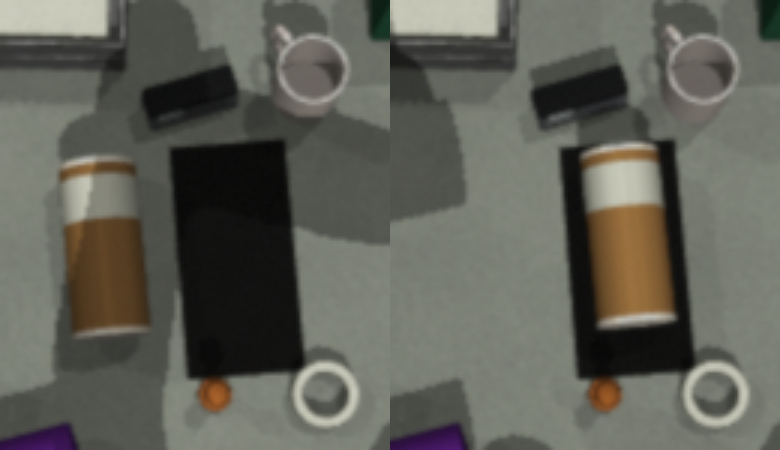

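View pics/top8.png

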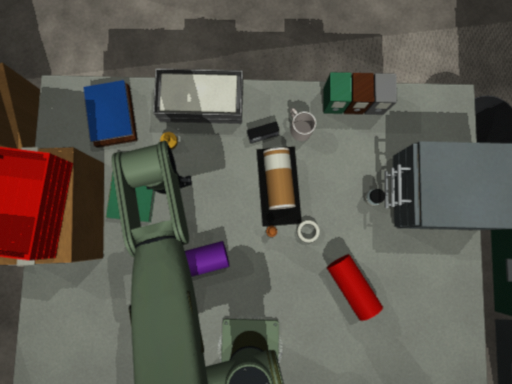

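```bash
python3 -c "
from cell import ctrl; print(ctrl.hand_in())"
```

```text
the job is handed in; nothing more can be done
None
```

The brown and white tube is now lying along the mat, with mat showing on all four sides. I handed the job in at about 22 s of the 58 s allowed.

- **How it was rolled:** I rolled it onto the mat in four strokes with the shut fingertips on its upper surface. In every stroke I measured, the axis moved half as far as the tip, so it was rolling rather than sliding. Stroke force was about 5–15 N, with one brief 22 N press while finding contact.
- **Final position:** After the arm withdrew, the top camera put the tube 2.5 mm off the mat's long centre line. The wrist camera, just before lift-off, put it at -0.1 mm. It is about 0.02 rad off parallel, much as it started.
- **Off-centre along the mat:** The tube sits 15–18 mm towards the far end, leaving about 22–25 mm of mat there. Most of that offset was there at the start, and rolling straight could not remove it.
- **Other objects:** The mug, punch, stamp and tape look unmoved between the before and after top views. The arm partly hid the ledger and weight in the last picture, but nothing went near them while it was low.
- **One disagreement:** The visible fingertips end about 47 mm short of the reported tool point, according to both the scene and wrist cameras. My first stroke therefore passed above the tube without touching it, and I used force readings to find real contact.

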